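# Unlock the chest's lid stay and lower the lid

## Robot

A 7-joint arm with a two-finger parallel gripper is mounted at the origin on the work surface. World frame = base frame: x ahead of the robot, y to its left, z up, the work surface at z = 0. Lengths are in m, angles in rad, forces in N, time in s.
With the tool pointing down it reaches from about 0.425 to 0.875 m from the base axis. Payload 9.9 kg.
Tool frame: the origin (TCP) lies where the fingers leave the gripper's body, on its centre line; the fingertips stand 73 mm ahead of it and the grasp point (between the pads) lies 54 mm ahead of it; z points along the fingers, y is the line along which they close (so a half turn about z gives the same grasp; the last joint's range is limited). The gripper opens to 85 mm and grips with 20 to 120 N. Pads are 22 mm wide; open, the fingers measure 114 mm over their backs; the gripper's body (76 mm by 85 mm) begins 54 mm behind the grasp point. The pads swing forward as they close: fully open they stand 13 mm farther back than shut.
Start: joints at [-1.35, 0.576, 0.025, 1.437, -0.015, 1.129, -0.057], TCP at [0.203, 0.644, 0.304] pointing down, gripper open.
Joint ranges: [-2.76, 2.76], [-0.34, 2.15], [-1.52, 1.57], [0.19, 2.46], [-1.09, 4.23], [0.17, 1.99], [-2.82, 2.82]. Speed limits (rad/s): [2.22, 2.22, 3.01, 3.01, 3.14, 3.14, 3.14].

## Interface

Orientations are given as a unit quaternion [x, y, z, w].
In Python, from bench import robot gives the robot as it stands. The module is installed in compiled form; this text tells all that it offers. Calls block until the motion is done:
- robot.reach(position, orientation): joint-space move of the TCP to a pose.
- robot.move_l(position, orientation=None, feed=0.15, force_limit=None): straight line of the TCP; orientation=None keeps the orientation; feed is the mean speed in m/s. With force_limit (N) it stops when the force on the tool has changed by that much, and returns True; else False.
- robot.move_j(angles): joint-space move.
- robot.set_gripper(opening, effort=None): finger opening in m; effort is the grip in N (None keeps the last); returns when the fingers have stopped.
- robot.pause(seconds).
- robot.ik(position, orientation): joint angles nearest the present ones, or None.
- robot.camera(name): name is "scene" or "top"; returns a dict with "img" (480x640x3 uint8, red, green, blue), "fx", "fy", "cx", "cy" (pixels), "rvec" (rotation vector, rad) and "tvec" (3), from world to camera coordinates, as OpenCV has them. Camera axes: x right, y down, z forward; pixel columns grow to the right and rows downward; lengths in m; the calibration is good to about 2 mm. A picture is of the moment at which its call begins. There is no depth.
A pose or a line that the arm cannot do raises robot.IKError and nothing moves.
- robot.sign_off(): hands the job in; it is judged then, once.
Readings, each from a call of its own:
- robot.get_clock(): time.
- robot.get_joint_positions(): joint angles.
- robot.get_qvel(): joint speeds.
- robot.get_effort(): joint torques, N m.
- robot.get_eef_pos(): TCP position.
- robot.get_tool_rot(): TCP orientation.
- robot.get_ft_force(): force on the tool from outside, world axes, zero at the start.
- robot.get_wrist_torque(): the same for the moment, N m.
- robot.get_width(): finger opening in m.
- robot.get_grip_force(): force on a finger pad.
Only numpy, scipy, OpenCV 4.12 (cv2) and the standard library are available. Lean on these libraries where they do the work, as an engineer would, in place of code of your own. Each camera call takes 0.05 s, during which the arm holds its last target. There are 200 camera calls.

## Task

Close the hardware chest: gently lift the knee of its folding lid stay up past centre so that it unlocks, then let go of it and lower the lid without slamming and press its front edge down until it clicks home in its catch. Never force the stay so that it bends its plate, push the lid no harder than a firm hand would (under 30 N), and leave the other things where they are.

Things in the scene. Friction and masses are not known exactly. Their poses are not given: they have to be found in the camera images.
- chest: Plywood hardware chest fixed to the bench: 290 deep (its x), 200 wide (its y), 100 high, walls 10. Origin: centre of its underside; z up. The lid hinges on the +x rim; the chest opens, and the lid's free edge comes down, on the -x side. The folding stay is inside, near the +y end wall.
- chest_hinge (a point): Middle of the lid's hinge line, on the +x top rim (chest frame 145, 0, 100). The hinge line runs along the chest's y.
- lid: Plywood lid 290 x 200, 12 thick, 0.35 to 0.65 kg. Origin: middle of the hinge line. Shut, its axes equal the chest's: it reaches from x = 0 to its free edge at x = -290, underside at z = 0, outer face at z = +12. Open, it is turned by the lid angle about +y: it stands up, leaning over the chest.
- lid_angle (a joint): Lid angle: 0 flat on the rim, 1.48 as propped open by the locked stay (1.53 at most). Locked, even a 30 N push does not lower it. Unlocked, it stays about where it is left (stiff hinge and stay) and must be pushed down from its outer face: 1 to 10 N near the free edge, up to 20 N while the knee is only just past centre.
- lid_press (a point): Point on the lid's outer face, mid-width, 265 from the hinge line, above the catch: a bracket inside the front wall with a sprung roller and a rubber buffer, whose set height is not known. The lid's nub meets the roller at a lid angle between 0.04 and 0.095; about 7 to 13 N pressed down here takes it past (a click), then the lid seats on the buffer and is held.
- buffer (a joint): How far (m) the lid squeezes the catch's rubber buffer, measured from wherever the bracket is set: 0 until the lid is past the roller, then 0.001 to 0.002, where it is solid. Seated so, the lid angle is between 0 (lid on the rim) and 0.06 (front edge 17 mm proud), depending on the bracket. Beyond that the lid is rigid: press until it stops, not to a height.
- stay: Lower bar of the folding steel stay, 110 from its pivot to the knee, 16 x 4 section, moving in the plane chest y = 68. Origin: its pivot on the chest (chest frame -5, 68, 65). An equal upper bar goes on from the knee to a bracket under the lid. The linkage has a single freedom: the knee can only travel on the circle of radius 110 about this pivot.
- stay_plate (a joint): Elastic bending (m, either sign) of the thin steel plate that holds the stay's pivot on the chest wall: 20 N/mm along the lower bar, 0 unloaded. Pulling or pushing the knee off its circle, or leaning on the lid while the stay is locked or barely past centre, bends it; 2 mm (40 N) is too much.
- stay_pivot (a point): Centre of the lower bar's pivot on the chest (same point as the origin of stay).
- stay_angle (a joint): Angle of the lower bar: 0 with the knee locked on its stop (12 mm below the straight line of the two bars), 0.11 with the bars in line (dead centre), growing as the knee is lifted up and away from the hinge; above 0.20 it is clear of centre and unlocked, 2.18 folded with the lid shut. Pivot friction holds it where it is left.
- knee (a point): Centre of the knee knob: dark steel cylinder, diameter 20, length 28, axis along the chest's y, on the joint of the two bars; at the start in chest frame (64, 68, 150). Lifted, it moves along its circle, first 0.63 up for 0.77 towards -x, against 8 to 10 N; forced off the circle it does not give.
- rivet_box: cardboard box 60 x 45 x 35 lying loose inside the chest; bystander, origin at its underside.
- bushing: aluminium ring 32 across, 22 high, loose inside the chest; bystander, origin at its underside.
- tumbler: dark steel tumbler, 72 across, 130 high, on the bench; bystander, origin at its underside.
- carton: small cardboard carton 75 x 60 x 80, on the bench; bystander, origin at its underside.
- screwdriver: screwdriver lying on the bench; bystander, origin at its underside.
- tape_roll: roll of tape 90 across, 24 high, on the bench; bystander, origin at its underside.
- rib: flat aluminium rib 100 x 160 x 4 with two large holes, on the bench; bystander, origin at its underside.
- solvent: round can 60 across, 110 high, on the bench; bystander, origin at its underside.

How it is judged:
By the outcome, as a careful person would: the job done as asked, in the order asked, and still so for the second after the job is handed in, with the robot touching nothing.
It also fails if it takes over 70 s, if anything falls off the work surface, if the arm or the gripper's body presses on something with over 40 N, if the wrist force passes 120 N, or if a joint passes its speed limit or range.

## Working session

There is one attempt and no reset: what is moved stays moved. The work goes in short steps, each a Python script; the robot and the scene stay as the last script left them, time stands still between calls to the robot, and variables do not carry over. Pictures are saved under pics/ and viewed, at most 10 in all, crops included, and the job is handed in when it is done.

```bash
mkdir -p pics
python3 - <<'E'
from bench import robot
import cv2,numpy as np
for n in("scene","top"):
    c=robot.camera(n); cv2.imwrite(f"pics/{n}0.png",c["img"][:,:,::-1])
    R=cv2.Rodrigues(np.array(c["rvec"],float))[0]; print(n,c["fx"],c["cx"],c["cy"],-R.T@np.array(c["tvec"]).ravel(),R[2])
print(robot.get_clock(),robot.get_tool_rot())
E
```

```text
scene 545.7615915600135 315.08969973366806 236.49772021293597 [1.2240104  0.25881188 1.06914427] [-0.63543465 -0.22725474 -0.73795535]
top 459.47128101191765 315.65511117378946 249.10709366701886 [4.21808007e-01 8.15271147e-05 1.27339217e+00] [ 0.05800607 -0.00328044 -0.99831084]
0.1 [ 1.51790773e-01  9.88412376e-01 -7.28040675e-04 -7.23733864e-05]
```

View pics/scene0.png

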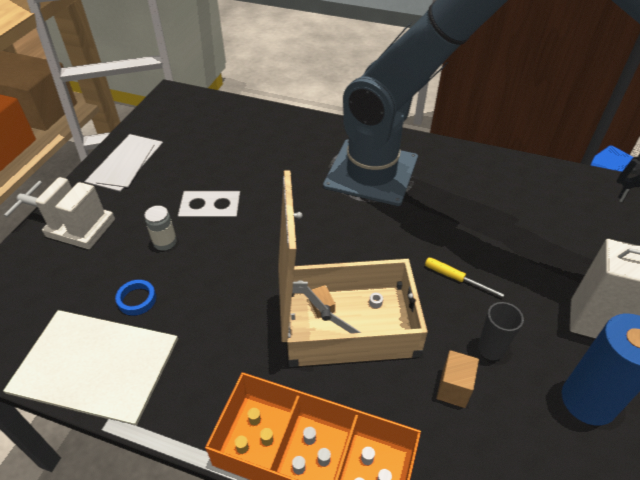

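View pics/top0.png

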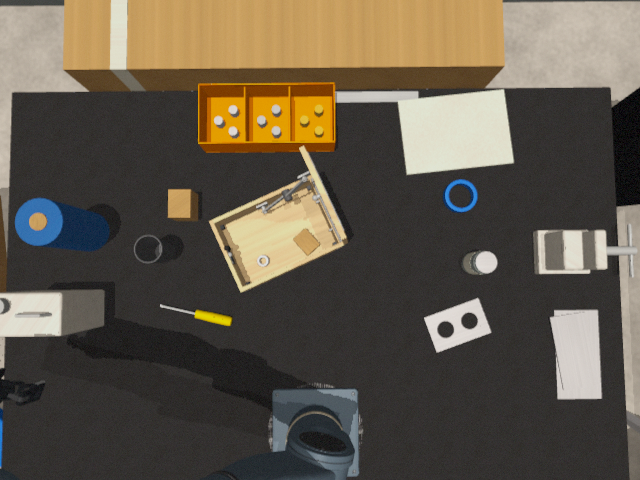

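Run:
```python
import cv2
a=cv2.imread("pics/scene0.png")[165:375,260:440]; b=cv2.imread("pics/top0.png")[140:300,200:360]
cv2.imwrite("pics/c1.png",cv2.resize(a[:,:170],None,fx=2.8,fy=2.8,interpolation=cv2.INTER_CUBIC))
cv2.imwrite("pics/c2.png",cv2.resize(b,None,fx=3.75,fy=3.75,interpolation=cv2.INTER_CUBIC))
```

```text
(no output)
```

View pics/c1.png

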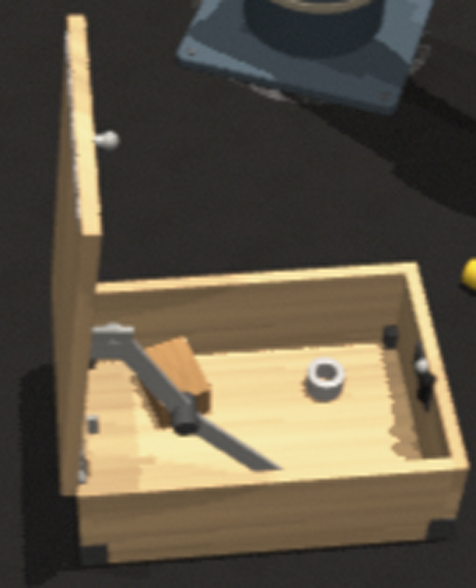

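View pics/c2.png

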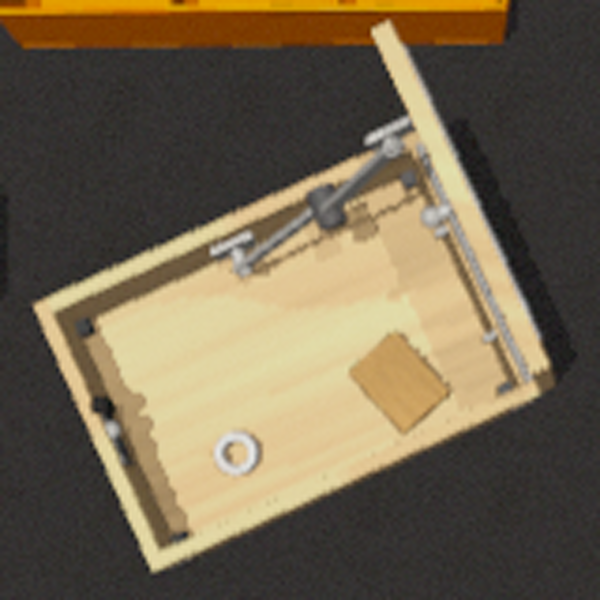

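The scene crop shows the knee at about (186,413) and rim corners at (416,264) and (466,466). The top crop shows the knee at (325,207) and rim corners at (36,305), (153,572) and (545,393). The stay is on the far side (+x world), and the chest opens to +y world.

```bash
cat > h.py <<'E'
import numpy as np,cv2,json,os
from scipy.spatial.transform import Rotation as Ro
from bench import robot
def proj(P,c):
    K=np.array([[c["fx"],0,c["cx"]],[0,c["fy"],c["cy"]],[0,0,1]])
    return cv2.projectPoints(np.array(P,float),np.array(c["rvec"],float),np.array(c["tvec"],float),K,None)[0].reshape(-1,2)
P=json.load(open("pose.json")) if os.path.exists("pose.json") else [.6,.1,-1.2]
def W(p,P=None):
    P=P if P is not None else globals()['P']
    return Ro.from_euler('z',P[2]).apply(np.array(p,float))+[P[0],P[1],0]
def quat(a,flip=1):
    "tool z in chest frame = (sin a,0,-cos a); tool y = flip*chest y"
    z=np.array([np.sin(a),0,-np.cos(a)]);y=np.array([0,flip,0.]);x=np.cross(y,z)
    return (Ro.from_euler('z',P[2])*Ro.from_matrix(np.c_[x,y,z])).as_quat()
def tcp(p,a,ahead):
    "TCP (world) that puts a point 'ahead' m along tool z on chest point p"
    return W(np.array(p)-ahead*np.array([np.sin(a),0,-np.cos(a)]))
PIV=np.array([-5,68,65])/1e3; KN=np.array([64,68,150])/1e3
def knee(s):
    d=KN-PIV; a=np.arctan2(d[2],d[0])+s; return PIV+.11*np.array([np.cos(a),0,np.sin(a)])
E
cat > plan.py <<'E'
import sys
from h import *
import h
def ik(p,q):
    try: r=robot.ik(p,q)
    except Exception as e: r=None
    return None if r is None else np.round(r,2)
for f in(1,-1):
    for a in(.5,.7,.9):
        print("knee",f,a,ik(tcp(KN,a,.054),quat(a,f)),ik(tcp(knee(.5),a,.054),quat(a,f)),ik(tcp(knee(.5),a,.2),quat(a,f)))
    for th in(1.4,1.1,.7,.3,0.03):
        for lag in(0,.4,.8):
            r=.26;p=np.array([.145-r*np.cos(th)+.012*np.sin(th),0,.1+r*np.sin(th)+.012*np.cos(th)])
            a=-th+lag; print("lid",f,th,lag,ik(tcp(p,a,.073),quat(a,f)))
E
python3 - <<'E'
from h import *
from scipy.optimize import least_squares
t,s=robot.camera("top"),robot.camera("scene")
A=np.array([[-145,100,100],[-145,-100,100],[145,-100,100],[64,68,150]])/1e3; a=np.array([[36,305],[153,572],[545,393],[325,207]])/3.75+[200,140]
B=np.array([[-145,-100,100],[-145,100,100],[64,68,150]])/1e3; b=np.array([[416,264],[466,466],[186,413]])/2.8+[260,165]
f=lambda x:np.r_[(proj(W(A,x),t)-a).ravel(),(proj(W(B,x),s)-b).ravel()]
r=least_squares(f,[.6,.1,-1.2],loss='soft_l1'); print(r.x,f(r.x).round(1)); json.dump(list(r.x),open("pose.json","w"))
E
python3 plan.py
```

```text
[ 0.53284572  0.09567932 -1.15102976] [-0.5 -0.2  0.2 -0.4 -0.9 -0.2  0.6 -0.  -0.2 -1.2  0.8  0.2 -0.7 -0.5]
knee 1 0.5 [-0.77  0.68  0.53  1.83  0.28  0.68 -0.15] [-0.86  0.64  0.53  1.81  0.28  0.77 -0.2 ] [-0.99  0.51  0.55  1.64  0.27  1.11 -0.2 ]
knee 1 0.7 [-0.91  0.76  0.62  1.86  0.47  0.69 -0.39] [-0.99  0.73  0.61  1.84  0.44  0.79 -0.41] [-1.14  0.6   0.6   1.67  0.4   1.12 -0.38]
knee 1 0.9 [-1.03  0.87  0.69  1.88  0.61  0.71 -0.6 ] [-1.1   0.84  0.68  1.85  0.56  0.82 -0.58] [-1.24  0.73  0.64  1.69  0.5   1.16 -0.54]
lid 1 1.4 0 [ 0.56  0.93 -0.42  1.21 -0.76  1.94  0.63]
lid 1 1.4 0.4 [ 0.19  0.75  0.28  1.23 -0.82  1.99  0.88]
lid 1 1.4 0.8 [-0.09  0.62  0.6   1.3  -0.7   1.8   0.93]
lid 1 1.1 0 [ 0.12  0.74  0.28  1.42 -0.88  1.91  0.94]
lid 1 1.1 0.4 [-0.1   0.57  0.45  1.46 -0.72  1.7   0.88]
lid 1 1.1 0.8 [-0.33  0.42  0.49  1.53 -0.45  1.42  0.67]
lid 1 0.7 0 [-0.1   0.53  0.24  1.67 -0.71  1.43  0.82]
lid 1 0.7 0.4 [-0.39  0.39  0.35  1.71 -0.44  1.2   0.55]
lid 1 0.7 0.8 [-0.73  0.34  0.44  1.77 -0.05  1.05  0.13]
lid 1 0.3 0 [-0.39  0.45  0.2   1.87 -0.47  0
[... 911 characters left out ...]
d -1 1.1 0 [ 0.13  0.73  0.25  1.42 -0.87  1.9  -2.21]
lid -1 1.1 0.4 [-0.31  0.69  0.91  1.47 -0.88  1.88 -2.06]
lid -1 1.1 0.8 [-0.69  0.72  1.36  1.54 -0.84  1.73 -2.02]
lid -1 0.7 0 [-0.55  0.79  1.14  1.68 -1.01  1.84 -1.92]
lid -1 0.7 0.4 [-0.87  0.74  1.36  1.73 -0.89  1.58 -2.05]
lid -1 0.7 0.8 [-1.18  0.66  1.36  1.78 -0.6   1.21 -2.39]
lid -1 0.3 0 [-0.95  0.86  1.36  1.89 -1.04  1.48 -1.96]
lid -1 0.3 0.4 [-0.21  0.43 -0.44  1.88  0.35  0.92  2.73]
lid -1 0.3 0.8 [-0.5   0.5  -0.4   1.89  0.7   1.15  2.27]
lid -1 0.03 0 [-0.1   0.53 -0.52  1.95  0.34  0.74  2.74]
lid -1 0.03 0.4 [-0.47  0.56 -0.38  1.95  0.69  0.95  2.26]
lid -1 0.03 0.8 [-0.68  0.72 -0.38  1.91  0.89  1.29  1.93]
```

Run:
```python
from h import *
a=.7;q=quat(a)
robot.set_gripper(.05,25)
robot.reach(tcp(KN,a,.18),q)
print(robot.move_l(tcp(KN,a,.054),feed=.12,force_limit=6),robot.get_eef_pos(),tcp(KN,a,.054),robot.get_ft_force(),robot.get_clock())
s=robot.camera("scene")["img"][180:380,250:450,::-1];t=robot.camera("top")["img"][140:300,200:360,::-1]
cv2.imwrite("pics/g1.png",np.hstack([cv2.resize(s,(400,400),interpolation=2),cv2.resize(t,(400,400),interpolation=2)]))
```

```text
False [0.60701138 0.09728004 0.19166203] [0.60684761 0.09671637 0.19130148] [-0.84203912 -0.01346078  0.55508983] 4.1083
```

View pics/g1.png

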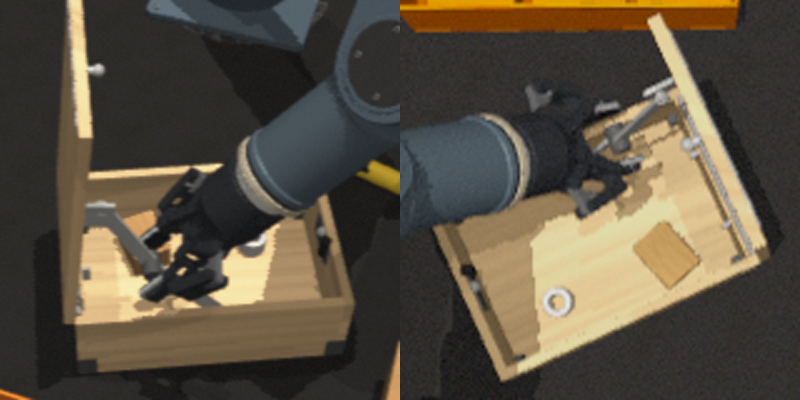

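The pads straddle the knob: tips at about (150,240) and (150,290) in the left view, with the knob between them. I'll close on it and lift.

Run:
```python
from h import *
Rz=Ro.from_euler('z',-P[2]).apply
robot.set_gripper(.02,25)
print("w",robot.get_width(),robot.get_grip_force(),"F chest",Rz(robot.get_ft_force()).round(1))
p0=robot.get_eef_pos()
for s in np.arange(.05,.551,.05):
    hit=robot.move_l(p0+W(knee(s))-W(knee(0)),feed=.04,force_limit=22)
    F=Rz(robot.get_ft_force()); u=(knee(s)-PIV)/.11
    print(round(s,2),hit,F.round(1),"radial %.1f tang %.1f w %.4f"%(F@u,F@np.array([-u[2],0,u[0]]),robot.get_width()))
    if hit or abs(F@u)>22: break
print(robot.get_clock())
```

```text
w 0.027358314880196737 31.35204792022705 F chest [-1.6 -4.   3.4]
0.05 False [ 1.2 -0.8 -4.4] radial -2.8 tang -3.6 w 0.0271
0.1 False [ 3.1 -0.9 -4.6] radial -2.1 tang -5.1 w 0.0277
0.15 False [ 2.8 -0.7 -3.7] radial -1.8 tang -4.2 w 0.0274
0.2 False [ 4.  -1.6 -3.5] radial -1.2 tang -5.2 w 0.0275
0.25 False [ 3.9 -1.  -2.9] radial -1.0 tang -4.7 w 0.0270
0.3 False [ 3.9 -1.3 -3.5] radial -1.8 tang -5.0 w 0.0276
0.35 False [ 3.3 -1.8 -1.2] radial -0.1 tang -3.5 w 0.0275
0.4 False [ 3.9 -1.9 -2.2] radial -1.1 tang -4.3 w 0.0277
0.45 False [ 3.9 -2.2 -1.6] radial -0.7 tang -4.1 w 0.0272
0.5 False [ 2.9 -2.6 -1.4] radial -0.9 tang -3.1 w 0.0272
0.55 False [ 3.8 -2.2 -0.4] radial 0.1 tang -3.8 w 0.0275
7.65
```

```bash
cat >> h.py <<'E'
from scipy.optimize import brentq
def lidang(s):
    H=np.array([.145,.1]); p=PIV[[0,2]]; d=(KN-PIV)[[0,2]]; g=np.arctan2(d[1],d[0])+.109
    B=p+2*.11*np.cos(.109)*np.array([np.cos(g),np.sin(g)])-H
    r=np.hypot(*B); off=np.arctan2(B[1],-B[0])-1.48
    def f(th):
        D=H+r*np.array([-np.cos(th+off),np.sin(th+off)])-p
        m=np.hypot(*D)
        if m>=.22: return 1.
        return np.arctan2(D[1],D[0])+np.arccos(m/.22)-(g-.109+s)
    return -1 if s<.15 else brentq(lambda t:f(t),.0,1.45)
E
python3 - <<'E'
from h import *
try: print([round(lidang(s),3) for s in(.3,.4,.55,1.,2.)])
except Exception as e: print(e)
a=.7
robot.set_gripper(.05)
p=robot.get_eef_pos(); robot.move_l(np.array(p)+W(-.14*np.array([np.sin(a),0,-np.cos(a)]))-W([0,0,0]))
print(robot.get_clock(),robot.get_eef_pos())
s=robot.camera("scene")["img"][150:380,240:470,::-1];t=robot.camera("top")["img"][140:300,200:360,::-1]
cv2.imwrite("pics/g2.png",np.hstack([cv2.resize(s,(400,400),interpolation=2),cv2.resize(t,(400,400),interpolation=2)]))
E
```

```text
f(a) and f(b) must have different signs
9.0833 [0.54731494 0.22902054 0.3217127 ]
```

View pics/g2.png

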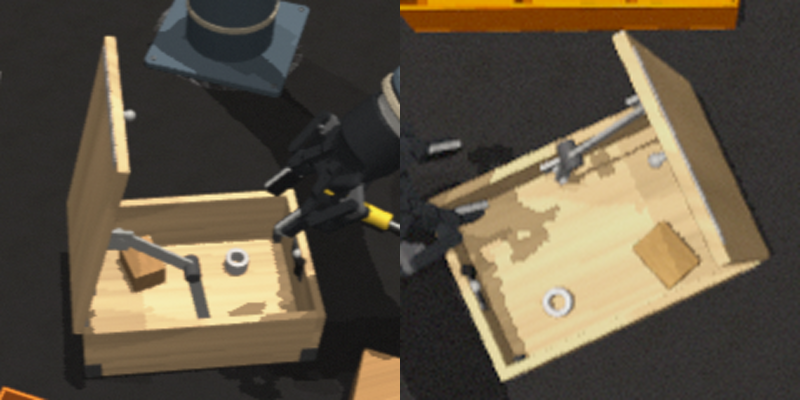

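The knee is folded up past centre at about (193,268), the lid leans in, and the gripper is clear. Next I cross over to the lid's outer side.

```bash
cat >> h.py <<'E'
def face(th,r=.262,off=0.):
    n=.012+off
    return np.array([.145-r*np.cos(th)+n*np.sin(th),0,.1+r*np.sin(th)+n*np.cos(th)])
E
python3 - <<'E'
from h import *
robot.set_gripper(0,25)
a4=-1.35+.6
wps=[(W([-.1,.0,.53]),.35),(W([.1,0,.56]),-.1),(W([.27,0,.55]),-.5),(tcp(face(1.35,off=.07),a4,.073),a4)]
ok=[robot.ik(p,quat(a)) is not None for p,a in wps]; print(ok)
if all(ok):
    for p,a in wps:
        robot.reach(p,quat(a)); print(robot.get_eef_pos().round(3) if hasattr(robot.get_eef_pos(),'round') else robot.get_eef_pos(),np.round(robot.get_ft_force(),1),robot.get_clock())
    s=robot.camera("scene")["img"][100:380,220:500,::-1];t=robot.camera("top")["img"][140:340,200:400,::-1]
    cv2.imwrite("pics/g3.png",np.hstack([cv2.resize(s,(400,400),interpolation=2),cv2.resize(t,(400,400),interpolation=2)]))
E
```

```text
[True, True, False, True]
```

Run:
```python
from h import *
a4=-1.35+.6
last=(tcp(face(1.35,off=.07),a4,.073),a4)
pre=[(W([-.1,.0,.53]),.35),(W([.1,0,.56]),-.1)]
c=[(W([x,y,z]),a) for a in(-.5,-.75,-.3) for z in(.54,.52,.5,.48) for x in(.25,.27,.23) for y in(0,-.05)]
c=[k for k in c if robot.ik(k[0],quat(k[1])) is not None]; print(len(c),W([0,0,0]), Ro.from_euler('z',-P[2]).apply(c[0][0]-W([0,0,0])),c[0][1],"last",last[0])
wps=pre+[c[0],last]
for p,a in wps:
    robot.reach(p,quat(a)); print(np.round(robot.get_eef_pos(),3),np.round(robot.get_ft_force(),1),robot.get_clock())
s=robot.camera("scene")["img"][100:380,220:500,::-1];t=robot.camera("top")["img"][140:340,200:400,::-1]
cv2.imwrite("pics/g3.png",np.hstack([cv2.resize(s,(400,400),interpolation=2),cv2.resize(t,(400,400),interpolation=2)]))
```

```text
60 [0.53284572 0.09567932 0.        ] [ 2.50000000e-01 -6.52242266e-17  5.40000000e-01] -0.5 last [ 0.62144209 -0.10283704  0.42701136]
[0.492 0.187 0.529] [-1.1  1.  -0.3] 10.5667
[0.574 0.005 0.558] [-0.7  0.4  0.2] 11.4333
[ 0.635 -0.13   0.54 ] [ 0.   0.2 -0.6] 12.6667
[ 0.622 -0.102  0.428] [-0.9 -0.  -0.2] 13.2
```

View pics/g3.png

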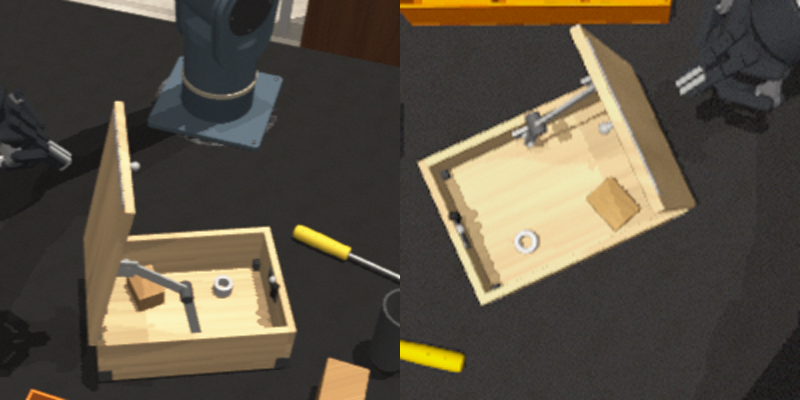

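The fingertips, at about (65,155) in the left view, are behind the lid's outer face, and the lid hasn't moved. I'll push it down along its arc.

Run:
```python
from h import *
th0=1.35;a=-.75
hit=robot.move_l(tcp(face(th0,off=-.03),a,.073),feed=.05,force_limit=3)
print("contact",hit,np.round(robot.get_ft_force(),1))
tip=Ro.from_euler('z',-P[2]).apply(np.array(robot.get_eef_pos())-W([0,0,0]))+.073*np.array([np.sin(a),0,-np.cos(a)])
th=np.arctan2(tip[2]-.1,.145-tip[0])-np.arcsin(.012/np.hypot(tip[2]-.1,.145-tip[0])); th=np.arctan2(tip[2]-.1,.145-tip[0])
rr=np.hypot(tip[2]-.1,.145-tip[0]); th=np.pi-th if False else th-(-np.arcsin(.012/rr)); print("tip",tip,"th",th,rr)
ths=np.linspace(th,.14,16)[1:]
for t in ths:
    a=-t+.6*max(0,(t-.2)/1.15)
    hit=robot.move_l(tcp(face(t,.262),a,.073),quat(a),feed=.07,force_limit=18)
    F=Ro.from_euler('z',-P[2]).apply(robot.get_ft_force()); print(round(t,2),hit,F.round(1),robot.get_clock())
    if hit or np.linalg.norm(F)>22: break
```

```text
contact True [-0.9 -0.8  0.4]
tip [ 1.06899771e-01 -1.50974251e-04  3.59934557e-01] th 1.4709497647032115 0.2627120123613325
1.38 False [ 1.  -0.2 -0.7] 14.7667
1.29 False [-0.7 -0.1  0.4] 15.275
1.2 False [ 0.  -0.3  0.9] 15.7833
1.12 False [-0.2 -0.3 -0.2] 16.2917
1.03 False [ 0.3 -0.6 -0.2] 16.8
0.94 False [ 0.8 -0.1  0.1] 17.3
0.85 False [ 0.5  0.1 -0.1] 17.8
0.76 False [ 0.7 -0.2  1.1] 18.3
0.67 False [ 0.3 -1.2  0.1] 18.8
0.58 False [-0.7  0.1 -0. ] 19.3
0.49 False [0.2 0.  0.2] 19.7917
0.41 False [-1.  1.  0.] 20.2833
0.32 False [0.4 0.5 0.2] 20.775
0.23 False [-0.4  0.1  0.3] 21.2667
0.14 False [0.4 0.3 0.3] 21.7583
```

Run:
```python
from h import *
print(np.round(robot.get_eef_pos(),3),robot.get_width())
s=robot.camera("scene")["img"][100:380,220:500,::-1];t=robot.camera("top")["img"][100:340,180:420,::-1]
cv2.imwrite("pics/g4.png",np.hstack([cv2.resize(s,(400,400),interpolation=2),cv2.resize(t,(400,400),interpolation=2)]))
```

```text
[0.491 0.189 0.221] 1.862419076128165e-05
```

View pics/g4.png

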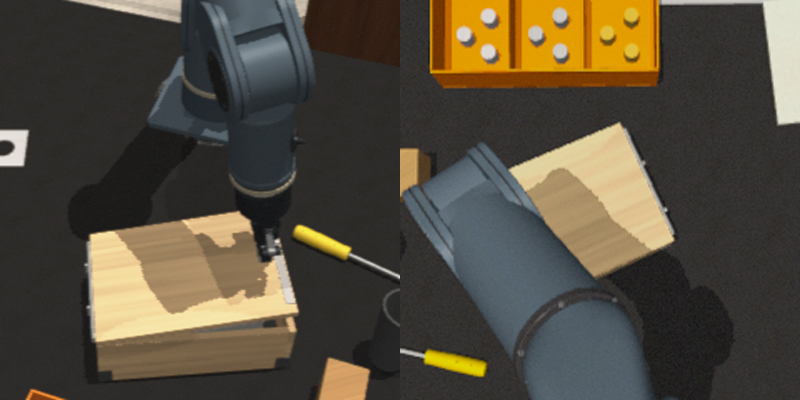

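The lid followed and stands about 0.13 rad open with the fingertip at its front edge. I'll press slowly down until it stops.

Run:
```python
from h import *
a=-.14
p=np.array(robot.get_eef_pos());z0=p[2]
for k in range(1,30):
    hit=robot.move_l([p[0],p[1],z0-.002*k],feed=.012,force_limit=19)
    z=robot.get_eef_pos()[2];f=robot.get_ft_force()[2]
    print(k,hit,"ang %.3f"%((z-.073*np.cos(a)-.112)/.265),round(z,4),"Fz %.1f"%f,robot.get_clock())
    if hit or f>20: break
```

```text
1 False ang 0.131 0.2191 Fz -0.1 22.1583
2 False ang 0.123 0.217 Fz -0.4 22.475
3 False ang 0.116 0.215 Fz 0.6 22.7917
4 False ang 0.108 0.213 Fz -0.6 23.1083
5 False ang 0.101 0.211 Fz -0.4 23.425
6 False ang 0.093 0.209 Fz -0.3 23.7417
7 False ang 0.086 0.207 Fz -0.2 24.0583
8 False ang 0.078 0.205 Fz 0.5 24.375
9 False ang 0.071 0.203 Fz 0.3 24.6917
10 False ang 0.063 0.201 Fz 0.3 25.0083
11 False ang 0.056 0.199 Fz -0.8 25.325
12 False ang 0.048 0.197 Fz -0.7 25.6417
13 False ang 0.041 0.195 Fz -0.6 25.9583
14 False ang 0.034 0.1932 Fz 2.6 26.275
15 False ang 0.025 0.191 Fz 1.0 26.5917
16 False ang 0.017 0.1888 Fz 0.3 26.9083
17 False ang 0.010 0.187 Fz -0.2 27.225
18 True ang 0.007 0.1861 Fz 11.6 27.45
```

Run:
```python
from h import *
p=np.array(robot.get_eef_pos()); print(p.round(4),np.round(robot.get_ft_force(),1))
for k in range(1,14):
    hit=robot.move_l([p[0],p[1],p[2]-.0004*k],feed=.008,force_limit=12)
    f=robot.get_ft_force()[2]; print(hit,robot.get_eef_pos()[2].round(4),round(f,1))
    if f>21 or hit: break
robot.pause(.3); print(robot.get_ft_force())
robot.move_l([p[0],p[1],p[2]+.004],feed=.02); robot.pause(.3); print(robot.get_ft_force())
hit=robot.move_l([p[0],p[1],p[2]-.004],feed=.01,force_limit=5); print("re-touch",hit,robot.get_eef_pos()[2],robot.get_ft_force()[2])
robot.move_l([p[0],p[1],.40],feed=.15); robot.reach([.25,.5,.42],quat(0))
print(robot.get_clock())
s=robot.camera("scene")["img"][230:400,270:440,::-1];t=robot.camera("top")["img"][100:340,180:420,::-1]
cv2.imwrite("pics/g5.png",np.hstack([cv2.resize(s,(400,400),interpolation=2),cv2.resize(t,(400,400),interpolation=2)]))
```

```text
[0.4915 0.1889 0.1861] [-2.3 -1.4 11.6]
False 0.1863 9.4
False 0.1862 14.6
False 0.1861 18.1
False 0.1858 17.0
False 0.1856 21.7
[-4.23070411 -4.12002285 21.52732835]
[-0.77624609 -0.18967286  0.02668711]
re-touch True 0.18654251457394827 1.9047588850430635
33.2417
```

View pics/g5.png

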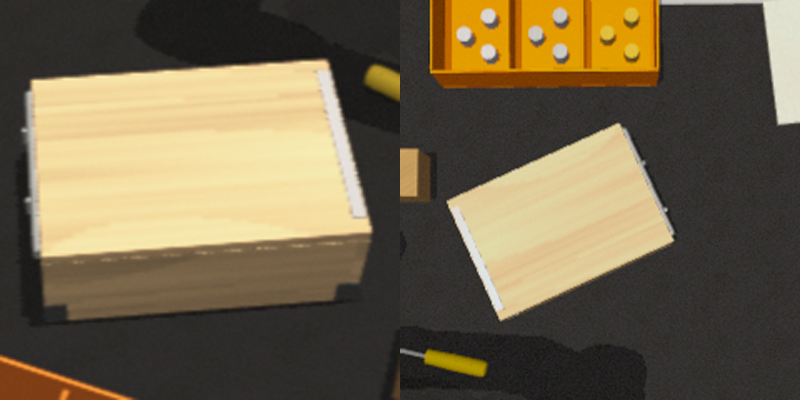

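The lid lies flat and closed (front edge at about (330,62) to (370,230) in the left view). It stopped solidly at 21 N and didn't rise when released. The arm is clear, so I'm handing in.

```bash
python3 -c "
from bench import robot
print(robot.sign_off())"
```

```text
the job is handed in; nothing more can be done
None
```

The chest is closed and the job handed in at about 33 s: I lifted the knee past centre, let go, eased the lid down and pressed it to a solid stop at about 22 N, where it stayed when I let go, though I saw no clear click force (highest reading there 2.6 N, between steps).

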